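# Hang the hook-on basket in the tool bin

### The arm

A 7-joint arm with a two-finger parallel gripper is mounted at the origin on the work surface. World frame = base frame: x ahead of the robot, y to its left, z up, the work surface at z = 0. Lengths are in m, angles in rad, forces in N, time in s.
With the tool pointing down it reaches from about 0.425 to 0.925 m from the base axis. Payload 6.8 kg.
Tool frame: the origin (TCP) lies at the very end of the fingers, on their centre line; the grasp point (between the pads) lies 19 mm behind it; x points along the fingers, y is the direction in which the jaws open and shut, and the axes are right-handed (so a half turn about x gives the same grasp; the last joint's range is limited). The gripper opens to 85 mm and grips with 20 to 120 N. Pads are 22 mm wide; open, the fingers measure 114 mm over their backs; the gripper's body (76 mm by 85 mm) begins 54 mm behind the grasp point. The pads swing forward as they close: fully open they stand 13 mm farther back than shut.
Start: joints at [-1.293, 0.477, 0.022, 1.555, -0.011, 1.109, -0.083], TCP at [0.254, 0.625, 0.231] pointing down, gripper open.
Joint ranges: [-2.96, 2.96], [-0.34, 2.1], [-1.41, 1.46], [0.24, 2.44], [-1.37, 4.51], [0.17, 1.92], [-2.96, 2.96]. Speed limits (rad/s): [2.39, 2.39, 3.14, 3.14, 3.14, 3.14, 3.14].

### API

Orientations are given as a rotation vector (axis times angle).
In Python, from bench import get_obs, grab_frame, camera_info, hand_in gives the robot as it stands.
- The arm moves only by the tool apply_moves, never from a script. Its argument "series" is text: rows parted by semicolons, each of 7 numbers parted by spaces: the turn, a rotation vector about the tool's x, y, z in rad, then the shift along the tool's x, y, z in m, then the opening, from 0 (shut) to 1 (fully open). In form: wx wy wz tx ty tz hand; .... A call has 1 to 12 rows; each row is the pose to reach, as a shift and turn from the pose commanded when the call began, along the tool's axes at that moment; what a row does not reach only later rows make up. A row lasts 1/8 s, in which the tool goes at most 62.5 mm and 10.7 degrees, less where a joint would pass 70% of its speed; a pose out of reach is approached as far as the arm can. A call with a gripper value outside its range is refused whole. The fingers move at their own pace and stop on an object; "force" is the grip in N (left out, the last holds). Time passes only in rows, so rows that repeat a pose let the fingers close. It gives the time, the measured TCP pose, the force and the opening at its end, in the units of the state.
- get_obs(): the state, without advancing time (a new reading comes with each control period).
- grab_frame(name): name is "scene" or "side" or "wrist"; returns the picture (400x640x3 uint8, blue, green, red); there is no depth.
- camera_info(name): a dict with "fov_y" (degrees; the focal length in pixels is half the picture's height over the tangent of half this angle, whatever the lens; pixels are square), "cx", "cy" (the principal point, pixels), "D" ([k1, k2, p1, p2, k3] as OpenCV has them; the pictures are not rectified), "rvec" (rotation vector, rad) and "tvec" (3), from world to camera coordinates, as OpenCV has them. Camera axes: x right, y down, z forward; pixel columns grow to the right and rows downward; lengths in m; the calibration is good to about 2 mm. A picture is of the moment at which its call begins: read the wrist's pose just before it. camera_info takes no time and is no camera call; for the wrist camera it gives the pose at the moment of the call.
- hand_in(): hands the job in, once; it reports no verdict.
The state is a dict: "clock": time; "joints": joint angles; "qvel": joint speeds; "tau": joint torques, N m; "tcp_pos": TCP position; "orientation": TCP orientation; "contact_force": force on the tool from outside, world axes, zero at the start; "moment": the same for the moment, N m; "grip_width": finger opening in m.
Only numpy, scipy, OpenCV 4.12 (cv2) and the standard library are available. Lean on these libraries where they do the work, as an engineer would, in place of code of your own. Each camera call takes 0.05 s, during which the arm holds its last target.

### The job

Hang the steel hook-on basket inside the empty compartment of the grey tool bin (the right-hand one, seen from the robot): hook its bent lip over the rim of the wall nearest the robot, right up against the divider, and press it down until the lip sits fully home on the rim. The lip is a spring fit and needs a firm but gentle push: do not force it, do not shift the divider, leave the other things alone, and let go of the basket when it hangs straight.

Things in the scene. Friction and masses are not known exactly. Their poses are not given: they have to be found in the camera images.
- bin: grey plastic open tool bin, fixed on the bench: outer 200 (its x) by 310 (y) by 110 high, walls 5 thick, inner floor 5 up. Origin: centre of the underside; x points away from the robot, y to the left along the long side, z up. A divider splits it in a left (+y) compartment with tools and an empty right (-y) one.
- near_rim (a point): mid-length of the top edge (rim, 110 high) of the bin's near long wall, the one on the robot's side, in the middle of its 5 thickness; axes as the bin's; the wall runs along y. The divider, a white upright plate 4 thick across the bin, top edge 12 below the rim, stands with its right face 18 right to 38 left of this point (-y, +y); it is not measured: feel (or look) for it. Friction alone holds it: pushed with over 14 N it shifts.
- basket_grip (a point): centre of the wooden grip tab standing on the lip of the steel hook-on basket: tab 10 thick (basket x) by 40 wide (y) by 38 high, reaching 19 above and below this point. Axes: x from lip towards tray, y along the lip, z up. The basket stands upright on the bench, underside 101 below this point, weighs about 0.3 kg.
- basket_lip (a point): middle of the underside of the lip's bridge, the flat that must come down on the rim; 23 below the grip's centre, axes as the basket's. The wall goes between the back plate, whose outer face is 2.5 in +x of this point, and a sprung leg on the -x side. Seated, this point lies on the rim, in the middle of the wall.
- leg_end (a point): near the free lower end of the lip's leg at rest, 44 below the bridge and 13 in -x of basket_lip. The leg is 60 wide, hinged and sprung at the bridge; its inward bump, 20 below the bridge, leaves a 3 gap that the 5 wall must spring open. From the bump it flares out to this end. The push takes some 5 to 12 N; the weight alone does not do it; it stays where left.
- basket_side (a point): +y end of the back plate at the height of the bridge's underside, 40 in +y of basket_lip; axes as the basket's. Back plate (3 thick, 80 wide) and tray end flush on this side, which comes up against the divider.
- basket: the hook-on basket: tray 56 (x) by 80 (y), 35 high, back plate rising 78 from its underside to the bent lip on the -x side, wooden tab on top. Origin: centre of the tray's underside, 30.5 in +x of and 78 below basket_lip.
- wax_tin: bystander: flat round aluminium tin, 80 across, 27 high; origin on its underside or axis
- brush: bystander: hand brush with wooden handle lying on the bench; origin on its underside or axis
- slicker: bystander: small turned wooden burnisher standing upright, 42 across, 92 high; origin on its underside or axis
- mallet: bystander: mallet with black rubber head lying on the bench; origin on its underside or axis
- glue: bystander: white plastic bottle, 50 across, 130 high; origin on its underside or axis
- awl: bystander: awl lying inside the bin's left compartment; origin on its underside or axis
- punch: bystander: steel round punch, 12 thick, lying inside the bin's left compartment; origin on its underside or axis
Mind the look-alikes: they are no part of the job. What is shaped like the basket but orange or pink is not meant.

How it is judged:
At the end, for the whole second after the job is handed in: The basket hangs at rest and released in the right compartment: bridge of the lip within 2 mm of the near wall's rim, wall between lip and back plate, basket upright and square to the wall within 0.06 rad, its side within 3 mm of the divider (z of basket_lip in the frame of bin between 0.107 and 0.112 m and x of basket_lip in the frame of bin between -0.1015 and -0.0935 m and y of basket_side in the frame of divider_face between -0.003 and 0.002 m and y of basket_grip in the frame of bin above -0.12 m and x of basket in the frame of bin above -0.08 m and angle between basket's own z axis and vertical below 0.06 rad and angle between the y axis of basket and the y axis of bin, either way round below 0.06 rad and linear speed of basket below 0.01 m/s and angular speed of basket below 0.1 rad/s); the robot touches nothing.
It fails at once if the lip's bridge is pressed on the rim with more than 25 N (contact force between basket_c5 and bin above 25 N).
It fails at once if the basket is rammed against the bin: all their contact forces, spring grip included, add up to more than 60 N (contact force between basket and bin above 60 N).
It fails at once if the divider is shifted by more than 4 mm (distance of divider_face from where it was at the start of the episode above 0.004 m).
It fails at once if another thing on the bench or in the bin is moved by more than 20 mm (distance of any of wax_tin, brush, slicker, mallet, glue, awl, punch from where it was at the start of the episode above 0.02 m).
It also fails if it takes over 56 s, if anything falls off the work surface, if the arm or the gripper's body presses on something with over 40 N, if the wrist force passes 120 N, or if a joint passes its speed limit or range.

## Working session

There is one attempt and no reset: what is moved stays moved. The work goes in short steps, Python scripts to look and compute and a tool call to move; the robot and the scene stay as the last step left them, time stands still between calls to the robot, and variables do not carry over. Pictures are saved under pics/ and viewed, and the job is handed in when it is done.

Besides the shell and the picture viewer there is one more tool, called as name(argument=value, ...), one argument or row to a line, values as JSON. apply_moves: Moves the arm, as the interface text tells. Its arguments: {"type":"object","properties":{"series":{"type":"string"},"force":{"type":"number"}},"required":["series"]}

```bash
ls; mkdir -p pics
python3 - <<'E'
from bench import *
import cv2
print(get_obs())
for n in ["scene","side","wrist"]:
    print(n,camera_info(n))
    cv2.imwrite(f"pics/{n}0.png",grab_frame(n))
E
```

```text
pics
{'clock': 0.0, 'joints': array([-1.2930966 ,  0.47779304,  0.02231028,  1.55650082, -0.01149305,
        1.10930938, -0.08310092]), 'qvel': array([-8.95631795e-04,  4.24822638e-04, -4.99383087e-04,  7.04843259e-06,
        1.67538231e-03,  2.27488770e-03, -1.92530595e-05]), 'tau': array([-7.89733258e-04, -5.96428657e+01,  1.60774883e+00, -2.81208497e+01,
        1.24125404e-02,  8.97985505e-03,  2.85627607e-05]), 'tcp_pos': array([0.25376968, 0.62480847, 0.23030905]), 'orientation': array([ 0.30116169,  1.54975775, -0.30411228]), 'contact_force': array([0.32525171, 0.62009053, 0.44918454]), 'moment': array([ 0.0215553 ,  0.03650872, -0.00842243]), 'grip_width': 0.08542811496276394}
scene {'fov_y': 49.5791525133352, 'cx': 306.8360875713088, 'cy': 201.37981526817393, 'D': array([-0.06279548,  0.        ,  0.        ,  0.        ,  0.        ]), 'rvec': array([ 1.98369426,  1.39758896, -0.6158335 ]), 'tvec': array([-0.07681759, -0.31194104,  1.99529192])}
side {'fov_y': 54.68165222864999, 'cx': 323.260717826663, 'cy': 196.9487362339879, 'D': array([0.02558607, 0.        , 0.        , 0.        , 0.        ]), 'rvec': array([ 0.08385997, -2.86909015,  1.26925608]), 'tvec': array([0.5627756 , 0.16856538, 1.16617576])}
wrist {'fov_y': 64.00546310586223, 'cx': 320.6422069410947, 'cy': 203.6182164473705, 'D': array([0.0189886, 0.       , 0.       , 0.       , 0.       ]), 'rvec': array([-2.38610643, -1.60651031, -0.24432635]), 'tvec': array([-0.67337793, -0.03951076,  0.3795319 ])}
```

View pics/scene0.png

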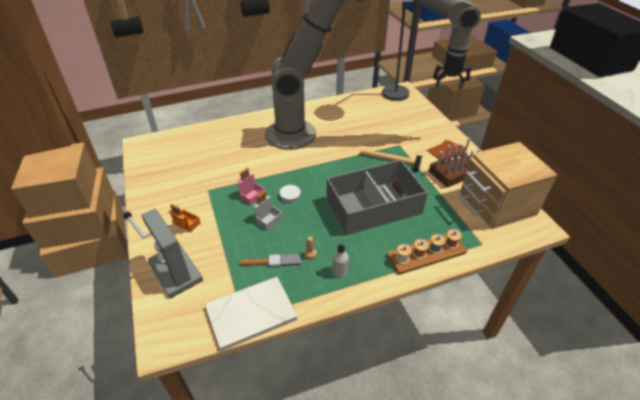

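View pics/side0.png

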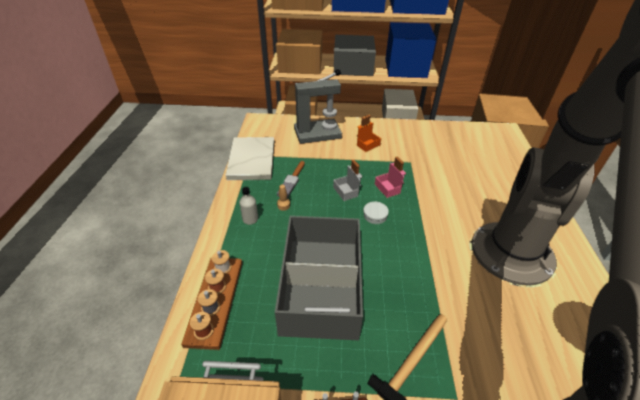

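View pics/wrist0.png

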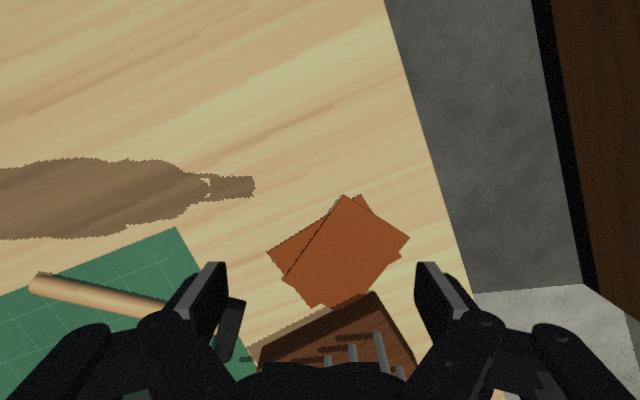

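The basket candidates are grey at scene (268,212) / side (348,185), pink at scene (250,188) / side (390,180), and orange at scene (184,216) / side (368,135). The grey one is the steel basket. I'll check it in close crops.

```bash
cat > h.py <<'E'
import numpy as np, cv2
from bench import *
from scipy.spatial.transform import Rotation as R
def K(ci,h=400):
    f=h/2/np.tan(np.radians(ci["fov_y"])/2)
    return np.array([[f,0,ci["cx"]],[0,f,ci["cy"]],[0,0,1.]])
def ray(ci,uv):
    p=cv2.undistortPoints(np.array([[uv]],float),K(ci),ci["D"])[0,0]
    Rm=cv2.Rodrigues(ci["rvec"])[0]
    return -Rm.T@ci["tvec"], Rm.T@np.array([p[0],p[1],1.])
def plane(ci,uv,z):
    o,d=ray(ci,uv); return o+d*(z-o[2])/d[2]
def proj(ci,P):
    return cv2.projectPoints(np.atleast_2d(np.array(P,float)),ci["rvec"],ci["tvec"],K(ci),ci["D"])[0][:,0]
def tri(obs):
    A=np.zeros((3,3));b=np.zeros(3)
    for ci,uv in obs:
        o,d=ray(ci,uv);d/=np.linalg.norm(d);M=np.eye(3)-np.outer(d,d);A+=M;b+=M@o
    return np.linalg.solve(A,b)
def crop(img,x0,y0,x1,y1,s,name):
    c=cv2.resize(img[y0:y1,x0:x1],None,fx=s,fy=s,interpolation=cv2.INTER_CUBIC)
    cv2.imwrite("pics/"+name,c)
E
python3 - <<'E'
from h import *
a=cv2.imread("pics/scene0.png");b=cv2.imread("pics/side0.png")
A=cv2.resize(a[160:240,225:325],None,fx=4,fy=4,interpolation=cv2.INTER_CUBIC)
B=cv2.resize(b[145:225,320:420],None,fx=4,fy=4,interpolation=cv2.INTER_CUBIC)
cv2.imwrite("pics/c1.png",np.hstack([A,B]))
A=cv2.resize(a[150:240,315:435],None,fx=3.2,fy=3.2,interpolation=cv2.INTER_CUBIC)
B=cv2.resize(b[205:345,265:375],None,fx=3.2,fy=3.2,interpolation=cv2.INTER_CUBIC)
A=cv2.copyMakeBorder(A,0,B.shape[0]-A.shape[0],0,0,0)
cv2.imwrite("pics/c2.png",np.hstack([A,B]))
E
```

```text
(no output)
```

View pics/c1.png

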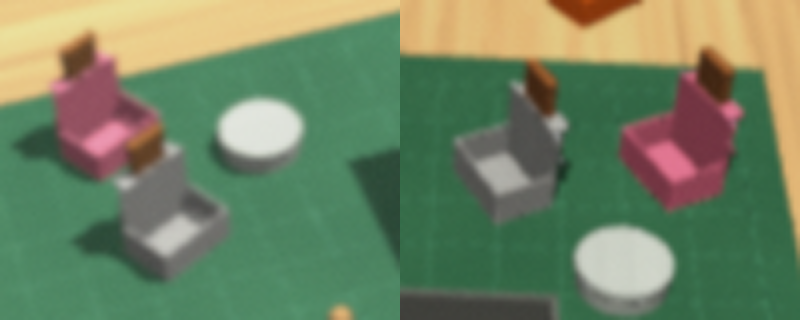

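View pics/c2.png

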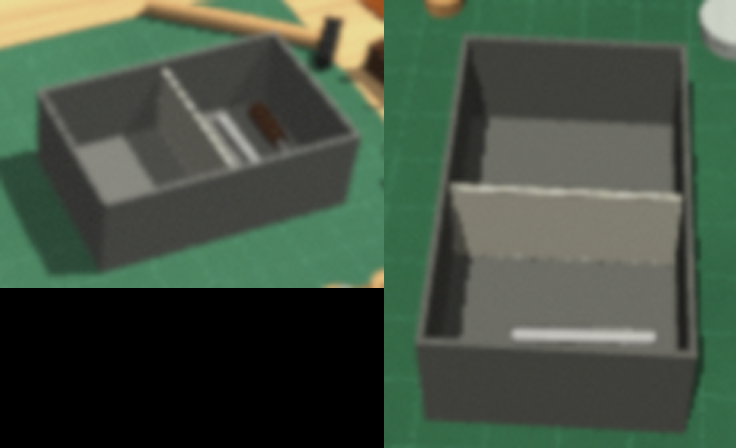

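The crops confirm the grey basket (tab at scene (262,197), side (355,167)), with the pink one beside it. Next is a coarse localisation.

Run:
```python
from h import *
s=camera_info("scene");d=camera_info("side")
a=lambda x,y:(225+x/4,160+y/4)
b=lambda x,y:(320+(x-400)/4,145+y/4)
print("tab top", tri([(s,a(147,137)),(d,b(541,72))]), plane(s,a(147,137),.12),plane(d,b(541,72),.12))
for n,x,y in [("bottomcorner",165,278),]: print(n,plane(s,a(x,y),0))
print("side bc",plane(d,b(500,221),0),"right bc",plane(d,b(556,205),0), "left", plane(d,b(462,175),0))
print("scene right bc",plane(s,a(228,235),0),"left",plane(s,a(125,250),0))
c=lambda x,y:(315+x/3.2,150+y/3.2)
e=lambda x,y:(265+(x-384)/3.2,205+y/3.2)
for n,p in [("R-near",(40,93)),("L-near",(275,36)),("R-far",(107,205)),("L-far",(357,136))]: print(n,plane(s,c(*p),.11))
for n,p in [("R-near",(686,46)),("L-near",(696,352)),("R-far",(464,39)),("L-far",(418,341))]: print("side",n,plane(d,e(*p),.11))
for n,p in [("div near",(166,72)),("div far",(234,162))]: print(n,plane(s,c(*p),.098))
for n,p in [("div near",(680,197)),("div far",(452,187))]: print(n,plane(d,e(*p),.098))
print("pink tab",tri([(s,a(79,42)),(d,b(716,60))]))
```

```text
tab top [ 0.47400995 -0.25236124  0.11805682] [ 0.47972296 -0.25188931  0.12      ] [ 0.47222949 -0.25321805  0.12      ]
bottomcorner [ 0.53851188 -0.26202768  0.        ]
side bc [ 0.49897656 -0.19884625  0.        ] right bc [ 4.50632830e-01 -2.22725947e-01  1.11022302e-16] left [ 0.53308733 -0.25648338  0.        ]
scene right bc [ 0.50662415 -0.19268473  0.        ] left [ 0.49208509 -0.2875014   0.        ]
R-near [ 0.47405557 -0.00096847  0.11      ]
L-near [0.47516504 0.30181807 0.11      ]
R-far [6.66613640e-01 2.98427554e-04 1.10000000e-01]
L-far [0.66444308 0.30303229 0.11      ]
side R-near [ 0.46247059 -0.00176399  0.11      ]
side L-near [0.46129855 0.30184651 0.11      ]
side R-far [0.66070865 0.0030832  0.11      ]
side L-far [0.65888368 0.30525308 0.11      ]
div near [0.47792557 0.15737768 0.098     ]
div far [0.64359171 0.16270066 0.098     ]
div near [0.46936707 0.15677545 0.098     ]
div far [0.65307871 0.15863269 0.098     ]
pink tab [ 0.32668144 -0.27875042  0.11938296]
```

```bash
cat >> h.py <<'E'
def goal(yaw):  # tool x down, tool y = (cos yaw, sin yaw,0)
    x=np.array([0,0,-1.]);y=np.array([np.cos(yaw),np.sin(yaw),0]);return np.column_stack([x,y,np.cross(x,y)])
def rel(p,Rg,p0=None,R0=None):
    o=get_obs(); p0=o["tcp_pos"] if p0 is None else p0; R0=R.from_rotvec(o["orientation"]).as_matrix() if R0 is None else R0
    w=R.from_matrix(R0.T@Rg).as_rotvec(); t=R0.T@(np.array(p)-p0)
    return np.round(w,4),np.round(t,4)
E
python3 - <<'E'
from h import *
np.set_printoptions(suppress=True,precision=4)
o=get_obs();R0=R.from_rotvec(o["orientation"]).as_matrix();print(R0)
c=camera_info("wrist");Rm=cv2.Rodrigues(c["rvec"])[0];cp=-Rm.T@c["tvec"]
print("cam in tool",R0.T@(cp-o["tcp_pos"]),"axes in tool\n",R0.T@Rm.T)
for yaw in (27,-153):
    yw=np.radians(yaw);print(rel([.474,-.252,.25],goal(yw)))
print(rel([.5,.15,.28],goal(0)))
E
```

```text
[[-0.0004  0.3763  0.9265]
 [-0.0013  0.9265 -0.3763]
 [-1.     -0.0014  0.0001]]
cam in tool [-0.1417 -0.0003 -0.0764] axes in tool
 [[ 0.0009 -0.3008  0.9537]
 [ 1.     -0.     -0.001 ]
 [ 0.0003  0.9537  0.3008]]
(array([0.7138, 0.0006, 0.0013]), array([-0.0184, -0.7297,  0.534 ]))
(array([-2.4278, -0.0016,  0.0008]), array([-0.0184, -0.7297,  0.534 ]))
(array([1.185 , 0.0009, 0.0012]), array([-0.0489, -0.3475,  0.4068]))
```

apply_moves(
  series="0.12 0 0 -0.02 -0.032 0.039 1;0.24 0 0 -0.03 -0.065 0.077 1;0.36 0 0 -0.04 -0.097 0.116 1;0.48 0 0 -0.05 -0.13 0.154 1;0.6 0 0 -0.06 -0.162 0.193 1;0.72 0 0 -0.07 -0.194 0.232 1;0.84 0 0 -0.07 -0.226 0.27 1;0.96 0 0 -0.07 -0.259 0.309 1;1.08 0 0 -0.07 -0.291 0.347 1;1.185 0 0 -0.07 -0.3235 0.386 1;1.185 0 0 -0.07 -0.3235 0.386 1;1.185 0 0 -0.07 -0.3235 0.386 1",
)

```text
clock: 1.65
tcp_pos: [0.4895, 0.181, 0.3011]
orientation: [1.208, 1.21, -1.209]
contact_force: [-0.2, -0.4, 0.2]
grip_width: 0.0851
```

Run:
```python
from h import *
np.set_printoptions(suppress=True,precision=4)
o=get_obs();print(o["clock"],o["tcp_pos"],R.from_rotvec(o["orientation"]).as_matrix(),o["joints"],o["contact_force"],np.abs(o["qvel"]).max())
c=camera_info("wrist");np.savez("w1.npz",**c);cv2.imwrite("pics/w1.png",grab_frame("wrist"))
```

```text
1.65 [0.4895 0.181  0.3011] [[-0.0006  1.      0.0009]
 [ 0.0003  0.0009 -1.    ]
 [-1.     -0.0006 -0.0003]] [-0.8587  0.1598  0.4401  1.8548 -0.0751  1.1435 -0.3914] [-0.2008 -0.4032  0.1598] 0.0216152685771168
```

View pics/w1.png

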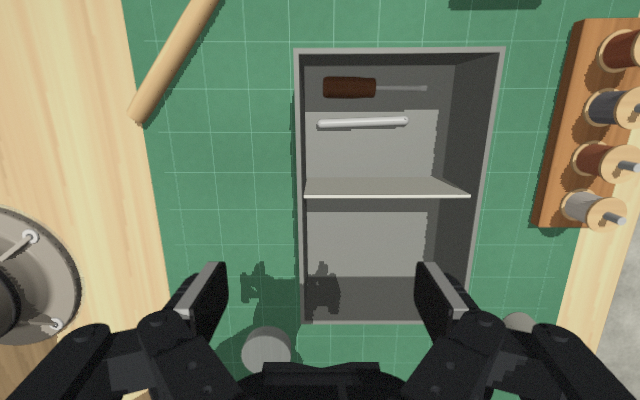

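The view shows the bin, with its near wall at columns 295–303 and the divider top as a white line at row 195. I'll zoom in on both.

Run:
```python
from h import *
a=cv2.imread("pics/w1.png")
A=cv2.resize(a[170:220,280:330],None,fx=8,fy=8,interpolation=cv2.INTER_NEAREST)
B=cv2.resize(a[40:65,285:335],None,fx=8,fy=8,interpolation=cv2.INTER_NEAREST)
C=cv2.resize(a[308:333,285:335],None,fx=8,fy=8,interpolation=cv2.INTER_NEAREST)
cv2.imwrite("pics/c3.png",np.hstack([A,np.vstack([B,C])]))
g=cv2.cvtColor(a,cv2.COLOR_BGR2GRAY)
for r in (70,100,130,160,185,220,250,280,310): print(r,g[r,286:314])
for c in (312,330,400,455): print(c,g[186:204,c])
```

```text
70 [128 129 125 129 156 128 126 133 159 159 163 160 158  69  44  45  48  46
  77  87  90  93  94  90  95  94  91  91]
100 [129 131 127 126 137 147  84  70 110 155 156 156 156 130  69  58  58  55
  52  87  91  92  89  91  93  92  88  89]
130 [121 124 123 113 116  88  79  76  71 116 149 152 152 153  98  63  53  51
  58 119 150 153 154 152 155 151 152 153]
160 [122 122 121 119 122  82  83  73  69  69 127 150 149 152 153  81  57  53
  58  69 145 151 149 151 149 151 150 151]
185 [125 123 125 124 124 125  82  81  73  72  76 142 148 150 148 115  66  54
  56  95 137 143 142 141 142 142 142 142]
220 [129 129 128 128 129 130 129 103  89  79  76  89 142 142 145 146  96  60
  54  59  56 139 148 146 148 147 146 148]
250 [132 131 129 128 127 126 127 124  84  78  74  76  98 142 144 147 147  80
  55  53  57 101 140 148 146 146 146 146]
280 [ 71  72  75  71  75  72  72  75  69  82  73  71  73 109 143 147 145 130
  73  51  46  48  52  50  50  50  51  55]
310 [68 72 71 73 73 69 71 72 70 72 82 73 72 73 80 84 83 86 67 51 54 54 52 51
 49 52 48 70]
312 [142 143 143 142 142 142 143 138 134 211 217 214 120  83  85  88  86  86]
330 [142 141 140 141 142 142 142 143 138 214 218 214 122  86  88  87  88  89]
400 [144 142 143 142 143 143 144 142 138 217 218 202 109  85  89  84  85  86]
455 [ 87 105 137 142 141 142 141 143 160 218 217 187  93  63  65  65  65  63]
```

View pics/c3.png

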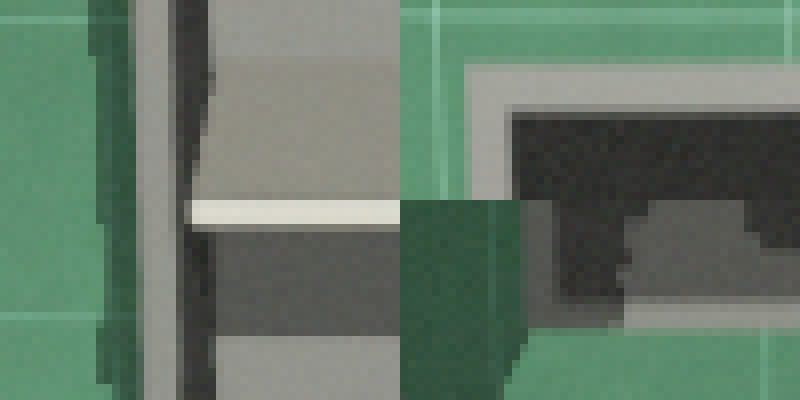

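```bash
cat >> h.py <<'E'
def lastcross(v,lo,hi): pass
E
python3 - <<'E'
from h import *
np.set_printoptions(suppress=True,precision=4)
c=dict(np.load("w1.npz"))
a=cv2.cvtColor(cv2.imread("pics/w1.png"),cv2.COLOR_BGR2GRAY).astype(float)
pts=[]
for r in (*range(70,190,5),*range(215,270,5)):
    v=a[r,292:306]; 
    w=(v>105)  # rim run: find inner falling edge
    j=max(i for i in range(len(v)-1) if v[i]>115 and v[i+1]<=115 and i>2)
    inn=292+j+(v[j]-105)/(v[j]-v[j+1])
    k=j
    pts.append(plane(c,(inn,r),.11))
pts=np.array(pts);p=np.polyfit(pts[:,1],pts[:,0],1)
res=pts[:,0]-np.polyval(p,pts[:,1]);print("inner edge x at y .15",np.polyval(p,.155),"slope",p[0],"rms",res.std())
pts=[]
for r in (100,130,160,185,220,250,280):
    v=a[r,290:302]; j=min(i for i in range(3,len(v)-1) if v[i]<105 and v[i+1]>=105 and v[min(i+2,11)]>135)
    pts.append(plane(c,(290+j+(105-v[j])/(v[j+1]-v[j]),r),.11))
pts=np.array(pts);p=np.polyfit(pts[:,1],pts[:,0],1);print("outer",np.polyval(p,.155),p[0],pts[:,0]-np.polyval(p,pts[:,1]))
# divider
lo=[];hi=[]
for q in range(312,465,8):
    v=a[186:204,q]
    hi.append(plane(c,(q,186+8+ (175-v[8])/(v[9]-v[8])),.098))
    j=max(i for i in range(8,13) if v[i]>150); lo.append(plane(c,(q,186+j+(v[j]-150)/(v[j]-v[j+1])),.098))
for n,L in (("left face",hi),("right face",lo)):
    L=np.array(L);p=np.polyfit(L[:,0],L[:,1],1);print(n,"y at x=.465:",np.polyval(p,.467),"at .65",np.polyval(p,.65),"slope",p[0])
# ends
for uv,n in [((285+ (465-400)/8-.5,40+64/8-.5),"L-near outer"),((285+(525-400)/8-.5,308+(328-200)/8-.5),"R-near outer")]: print(n,plane(c,uv,.11))
E
```

```text
inner edge x at y .15 0.4689827019566388 slope -0.0037310648389564725 rms 7.615731355157893e-05
outer 0.4637785951755453 -0.004793859028766772 [-0.     -0.     -0.      0.0001 -0.      0.     -0.0001]
left face y at x=.465: 0.1590701886644528 at .65 0.15946299777996617 slope 0.0021464978989801644
right face y at x=.465: 0.15533356622878466 at .65 0.1558466122163749 slope 0.0028035299868319884
L-near outer [0.4633 0.3063 0.11  ]
R-near outer [ 0.4645 -0.0027  0.11  ]
```

apply_moves(
  series="-0.06 0 0 0 -0.003 0.045 1;-0.12 0 0 0 -0.006 0.09 1;-0.18 0 0 0 -0.009 0.135 1;-0.24 0 0 0 -0.012 0.18 1;-0.3 0 0 0 -0.015 0.226 1;-0.36 0 0 0 -0.02 0.271 1;-0.42 0 0 0 -0.025 0.316 1;-0.47 0 0 0 -0.03 0.361 1;-0.47 0 0 0 -0.03 0.406 1;-0.47 0 0 0 -0.03 0.406 1;-0.47 0 0 0 -0.03 0.406 1",
)

```text
clock: 3.08
tcp_pos: [0.4604, -0.2238, 0.301]
orientation: [0.855, 1.397, -0.854]
contact_force: [-0.3, 0.2, -0.1]
grip_width: 0.0853
```

Run:
```python
from h import *
np.set_printoptions(suppress=True,precision=4)
o=get_obs();print(o["clock"],o["tcp_pos"],R.from_rotvec(o["orientation"]).as_matrix(),o["joints"],o["contact_force"],np.abs(o["qvel"]).max())
c=camera_info("wrist");np.savez("w2.npz",**c);cv2.imwrite("pics/w2.png",grab_frame("wrist"))
```

```text
3.075 [ 0.4604 -0.2238  0.301 ] [[-0.0006  0.8904  0.4551]
 [ 0.0007  0.4551 -0.8904]
 [-1.     -0.0002 -0.0009]] [-0.3191  0.1568  0.7421  1.8888 -0.1168  1.1403  0.9383] [-0.288   0.2063 -0.0866] 0.014365011076529157
```

View pics/w2.png

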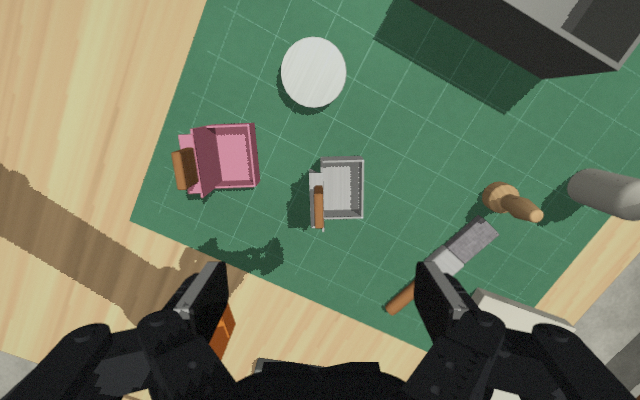

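Run:
```python
from h import *
a=cv2.imread("pics/w2.png")
cv2.imwrite("pics/c4.png",cv2.resize(a[150:240,290:380],None,fx=6.6,fy=6.6,interpolation=cv2.INTER_NEAREST))
```

```text
(no output)
```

View pics/c4.png

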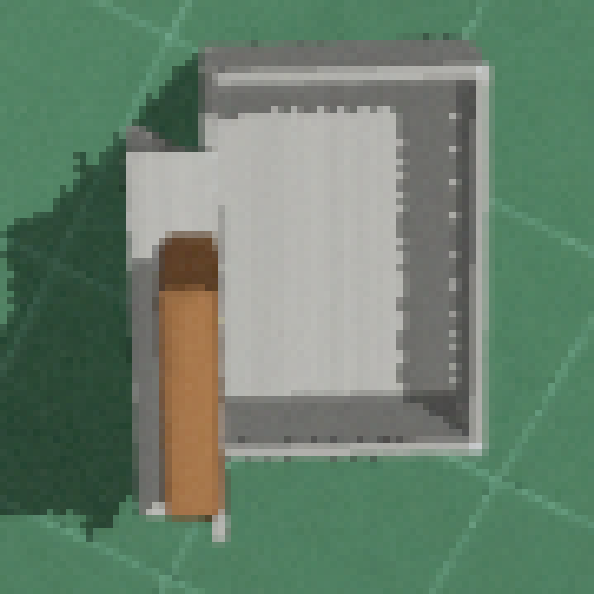

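Run:
```python
from h import *
np.set_printoptions(suppress=True,precision=4)
c=dict(np.load("w2.npz"))
P=lambda x,y,z:plane(c,(290+x/6.6-.5,150+y/6.6-.5),z)
t=np.array([P(162,291,.12),P(217,287,.12),P(221,517,.12),P(166,520,.12)]);print(t)
print("size",np.linalg.norm(t[0]-t[1]),np.linalg.norm(t[1]-t[2]),"ctr",t.mean(0))
e=(t[0]+t[1]-t[2]-t[3])/2;print("yaw of x from tab",np.degrees(np.arctan2(-e[0],e[1])))
r=np.array([P(492,65,.035),P(483,452,.035)]);e=r[0]-r[1];print(r,np.linalg.norm(e),np.degrees(np.arctan2(-e[0],e[1])))
u=np.array([P(205,75,.035),P(492,65,.035)]);e=u[1]-u[0];print(u,np.linalg.norm(e),np.degrees(np.arctan2(e[1],e[0])))
b=np.array([P(222,458,.035),P(483,452,.035)]);e=b[1]-b[0];print(np.degrees(np.arctan2(e[1],e[0])))
```

```text
[[ 0.4608 -0.2399  0.12  ]
 [ 0.4683 -0.2354  0.12  ]
 [ 0.4867 -0.2699  0.12  ]
 [ 0.4789 -0.2745  0.12  ]]
size 0.00874751788116509 0.03915981033419485 ctr [ 0.4737 -0.2549  0.12  ]
yaw of x from tab 27.88820319323236
[[ 0.5066 -0.1923  0.035 ]
 [ 0.5441 -0.2627  0.035 ]] 0.0797718074825402 28.075031051279403
[[ 0.4579 -0.2193  0.035 ]
 [ 0.5066 -0.1923  0.035 ]] 0.05565295151397115 29.042447875786813
28.465129769649423
```

The tab centre is (.4737,-.2549), and the tray edge independently predicts (.4738,-.2551). Yaw is 28.2°, and the sizes of 39 mm, 80 mm and 56 mm match. Now the descent.

apply_moves(
  series="-0.02 0 0 0 -0.0023 0.0337 1;-0.02 0 0 0.04 -0.0023 0.0337 1;-0.02 0 0 0.08 -0.0023 0.0337 1;-0.02 0 0 0.12 -0.0023 0.0337 1;-0.02 0 0 0.16 -0.0023 0.0337 1;-0.02 0 0 0.18 -0.0023 0.0337 1;-0.02 0 0 0.2 -0.0023 0.0337 1;-0.02 0 0 0.214 -0.0023 0.0337 1;-0.02 0 0 0.214 -0.0023 0.0337 1;-0.02 0 0 0.214 -0.0023 0.0337 1",
)

```text
clock: 4.38
tcp_pos: [0.4737, -0.2565, 0.0879]
orientation: [0.841, 1.401, -0.84]
contact_force: [-0.1, 0.4, -0.5]
grip_width: 0.0854
```

Run:
```python
from h import *
np.set_printoptions(suppress=True,precision=4)
print(rel([.4737,-.2549,.087],goal(np.radians(28.2))))
cv2.imwrite("pics/w3.png",grab_frame("wrist"))
b=grab_frame("side");crop(b,280,60,480,230,4,"c5.png")
```

```text
(array([-0.0016,  0.0006, -0.0008]), array([ 0.0009,  0.0008, -0.0014]))
```

View pics/w3.png

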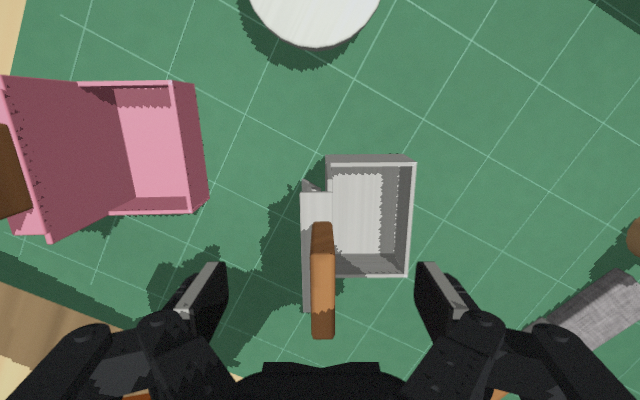

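View pics/c5.png

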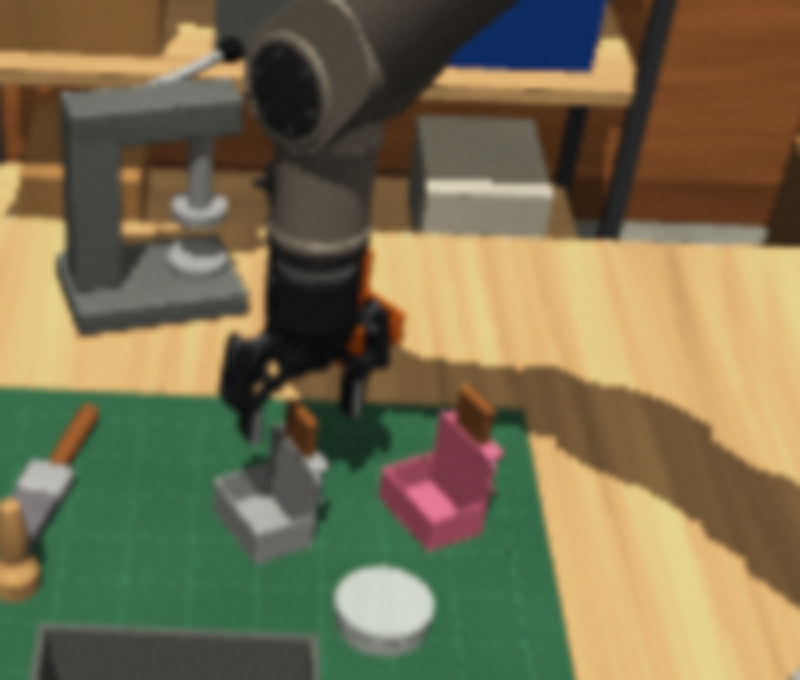

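The tab sits centred between the fingers, so I'll close them.

apply_moves(
  series="0 0 0 0.001 0.0008 -0.0014 0.5;0 0 0 0.001 0.0008 -0.0014 0;0 0 0 0.001 0.0008 -0.0014 0;0 0 0 0.001 0.0008 -0.0014 0;0 0 0 0.001 0.0008 -0.0014 0;0 0 0 0.001 0.0008 -0.0014 0;0 0 0 0.001 0.0008 -0.0014 0;0 0 0 0.001 0.0008 -0.0014 0",
  force=70,
)

```text
clock: 5.48
tcp_pos: [0.4734, -0.2552, 0.0865]
orientation: [0.841, 1.401, -0.841]
contact_force: [0.6, -0.5, 2.6]
grip_width: 0.009
```

Run:
```python
from h import *
np.set_printoptions(suppress=True,precision=4)
o=get_obs();print(o["tcp_pos"],o["grip_width"],o["contact_force"])
np.savez("w4.npz",**camera_info("wrist"));cv2.imwrite("pics/w4.png",grab_frame("wrist"))
b=grab_frame("side");crop(b,310,100,430,220,5,"c6.png")
```

```text
[ 0.4734 -0.2552  0.0865] 0.00898412649275086 [ 0.6291 -0.4704  2.6138]
```

View pics/w4.png

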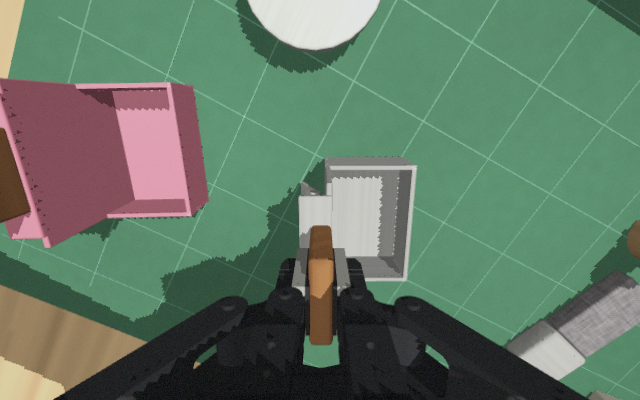

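View pics/c6.png

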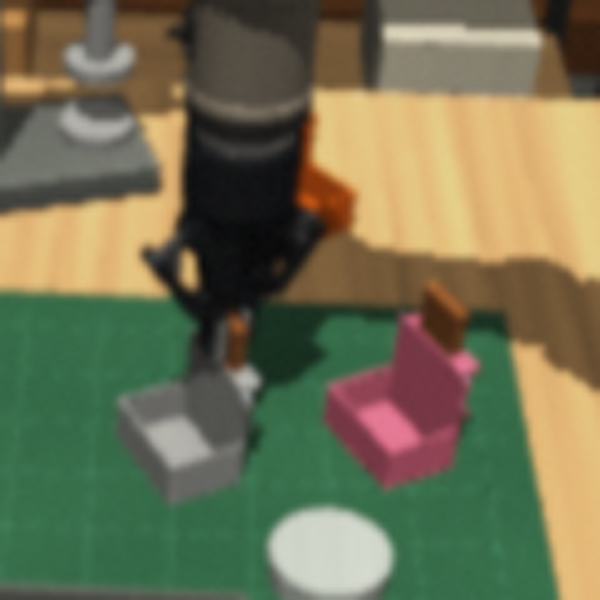

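The tab is gripped and the basket is upright. I'll lift it and carry it to hover over the right compartment.

apply_moves(
  series="0 0 0 -0.01 0 0 0;0 0 0 -0.04 0 0 0;0 0 0 -0.08 0 0 0;0 0 0 -0.12 0 0 0;0.06 0 0 -0.16 0.02 -0.038 0;0.12 0 0 -0.165 0.04 -0.076 0;0.19 0 0 -0.165 0.06 -0.116 0;0.26 0 0 -0.165 0.08 -0.156 0;0.34 0 0 -0.165 0.1 -0.196 0;0.42 0 0 -0.165 0.12 -0.236 0;0.488 0 0 -0.165 0.142 -0.278 0;0.488 0 0 -0.165 0.1657 -0.3197 0",
)

```text
clock: 7.08
tcp_pos: [0.4677, 0.1059, 0.2511]
orientation: [1.208, 1.21, -1.21]
contact_force: [-0.1, 0.4, -3.8]
grip_width: 0.0096
```

apply_moves(
  series="0 0 0 0 0 0 0;0 0 0 0 0 0 0;0 0 0 0 0 0 0",
)

```text
clock: 7.45
tcp_pos: [0.4686, 0.1034, 0.2512]
orientation: [1.209, 1.209, -1.21]
contact_force: [-0.8, 0.3, -3.7]
grip_width: 0.009
```

Run:
```python
from h import *
np.set_printoptions(suppress=True,precision=4)
o=get_obs();print(o["tcp_pos"],R.from_rotvec(o["orientation"]).as_matrix(),o["grip_width"],o["contact_force"],o["moment"])
np.savez("w5.npz",**camera_info("wrist"));cv2.imwrite("pics/w5.png",grab_frame("wrist"))
b=grab_frame("side");crop(b,250,130,410,290,3.7,"c7.png");cv2.imwrite("pics/side5.png",b)
```

```text
[0.4686 0.1034 0.2512] [[-0.0007  1.     -0.0004]
 [-0.0004 -0.0004 -1.    ]
 [-1.     -0.0007  0.0004]] 0.009049022447069982 [-0.8421  0.3203 -3.6752] [-0.0022 -0.0181 -0.0424]
```

View pics/w5.png

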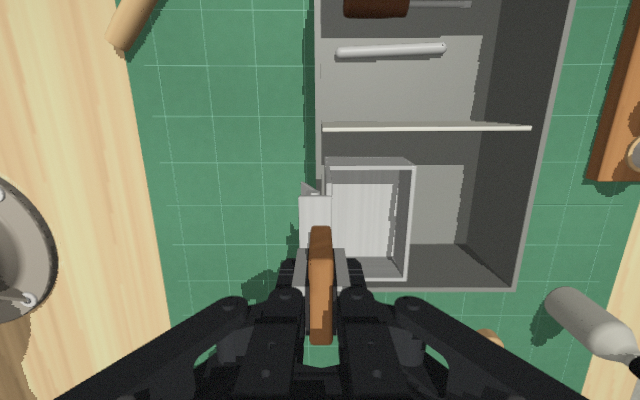

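View pics/c7.png

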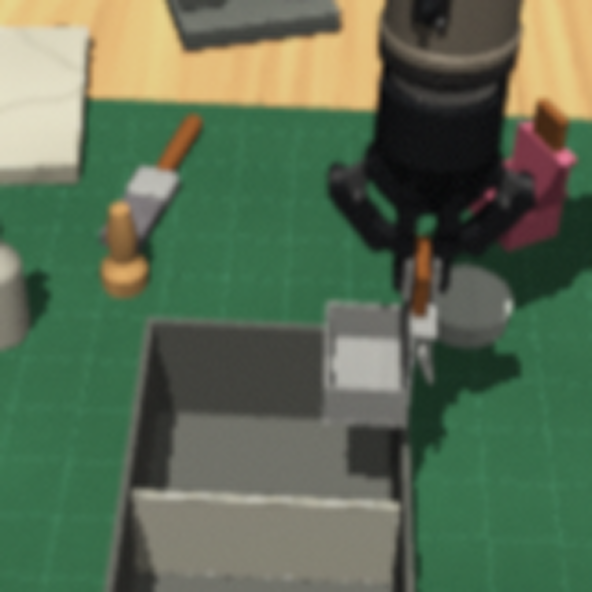

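The basket hangs unslipped in front of the divider. I'll lower it to bridge about 24 mm above the rim, keeping small clearances from the wall and divider.

apply_moves(
  series="0 0 0 0 0.001 -0.008 0;0 0 0 0.02 0.001 -0.008 0;0 0 0 0.04 0.001 -0.008 0;0 0 0 0.06 0.001 -0.008 0;0 0 0 0.075 0.001 -0.008 0;0 0 0 0.09 0.001 -0.008 0;0 0 0 0.1 0.001 -0.008 0;0 0 0 0.108 0.001 -0.008 0;0 0 0 0.108 0.001 -0.008 0;0 0 0 0.108 0.001 -0.008 0",
)

```text
clock: 8.8
tcp_pos: [0.4691, 0.1129, 0.1431]
orientation: [1.207, 1.211, -1.209]
contact_force: [-4.2, -0.2, -2.7]
grip_width: 0.0091
```

Run:
```python
from h import *
np.set_printoptions(suppress=True,precision=4)
o=get_obs();print(o["tcp_pos"],o["grip_width"],o["contact_force"],o["moment"])
cv2.imwrite("pics/w6.png",grab_frame("wrist"))
b=grab_frame("side");crop(b,270,150,400,290,4.2,"c8.png")
```

```text
[0.4691 0.1129 0.1431] 0.009102814559710763 [-4.1759 -0.2445 -2.6697] [-0.0784  1.0294  0.0363]
```

View pics/w6.png

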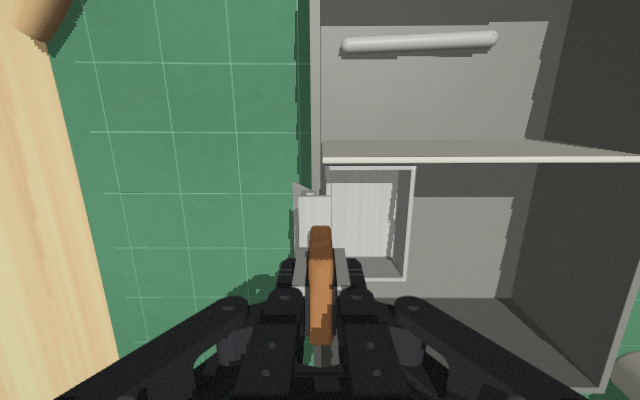

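View pics/c8.png

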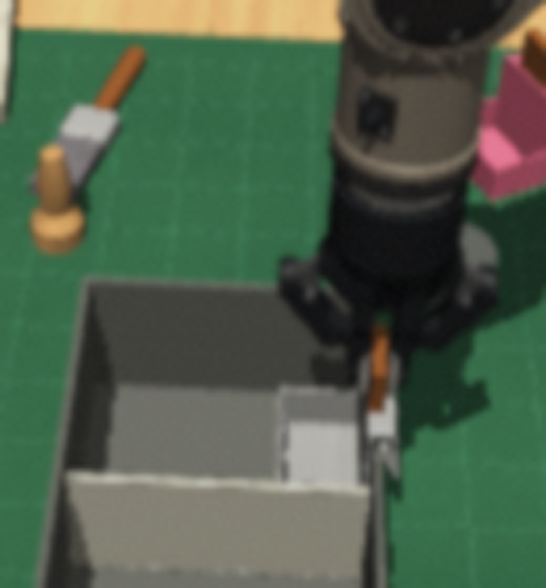

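The wall is already opening the leg because of the +x bias: fx is −4 N. I'll ease toward the robot in small steps and watch fx.

apply_moves(
  series="0 0 0 0 -0.0005 0 0;0 0 0 0 -0.001 0 0;0 0 0 0 -0.001 0 0;0 0 0 0 -0.001 0 0",
)

```text
clock: 9.4
tcp_pos: [0.469, 0.113, 0.1434]
orientation: [1.208, 1.21, -1.208]
contact_force: [-3.1, -1.0, -3.6]
grip_width: 0.0093
```

apply_moves(
  series="0 0 0 0 -0.0005 0 0;0 0 0 0 -0.0005 0 0;0 0 0 0 -0.0005 0 0",
)

```text
clock: 9.78
tcp_pos: [0.4684, 0.113, 0.1433]
orientation: [1.208, 1.21, -1.208]
contact_force: [-3.0, -0.9, -3.4]
grip_width: 0.0093
```

apply_moves(
  series="0 0 0 0 -0.0005 0 0;0 0 0 0 -0.0005 0 0;0 0 0 0 -0.0005 0 0",
)

```text
clock: 10.15
tcp_pos: [0.4679, 0.113, 0.1433]
orientation: [1.208, 1.21, -1.208]
contact_force: [-3.0, -0.8, -3.7]
grip_width: 0.0089
```

apply_moves(
  series="0 0 0 0 -0.0005 0 0;0 0 0 0 -0.0005 0 0;0 0 0 0 -0.0005 0 0",
)

```text
clock: 10.52
tcp_pos: [0.4675, 0.113, 0.1433]
orientation: [1.208, 1.21, -1.208]
contact_force: [-2.1, -1.1, -2.6]
grip_width: 0.0091
```

apply_moves(
  series="0 0 0 0 -0.0005 0 0;0 0 0 0 -0.0005 0 0;0 0 0 0 -0.0005 0 0",
)

```text
clock: 10.9
tcp_pos: [0.467, 0.1131, 0.1433]
orientation: [1.208, 1.21, -1.208]
contact_force: [-1.6, -0.2, -3.1]
grip_width: 0.0091
```

apply_moves(
  series="0 0 0 0 -0.0005 0 0;0 0 0 0 -0.0005 0 0;0 0 0 0 -0.0005 0 0",
)

```text
clock: 11.28
tcp_pos: [0.4665, 0.1131, 0.1433]
orientation: [1.208, 1.21, -1.207]
contact_force: [-1.3, -1.6, -3.1]
grip_width: 0.0088
```

Run:
```python
from h import *
np.set_printoptions(suppress=True,precision=4)
o=get_obs();print(o["tcp_pos"],R.from_rotvec(o["orientation"]).as_matrix(),o["contact_force"],o["moment"])
a=grab_frame("wrist");crop(a,270,130,430,350,2.7,"c9.png")
b=grab_frame("scene");crop(b,310,120,440,240,4.5,"c10.png")
```

```text
[0.4665 0.1131 0.1433] [[ 0.0002  1.      0.002 ]
 [ 0.0001  0.002  -1.    ]
 [-1.      0.0002 -0.0001]] [-1.2945 -1.5547 -3.0617] [-0.1411  0.4798  0.0049]
```

View pics/c9.png

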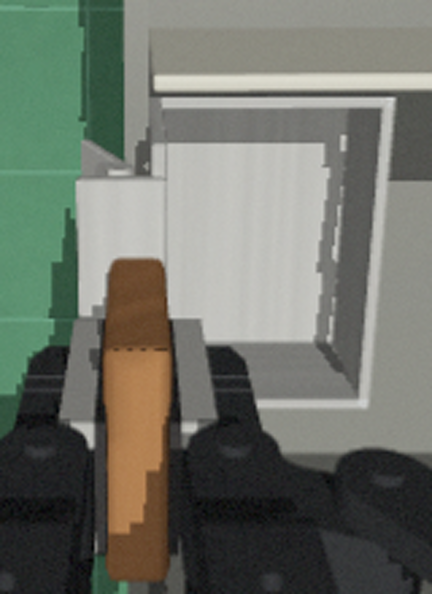

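View pics/c10.png

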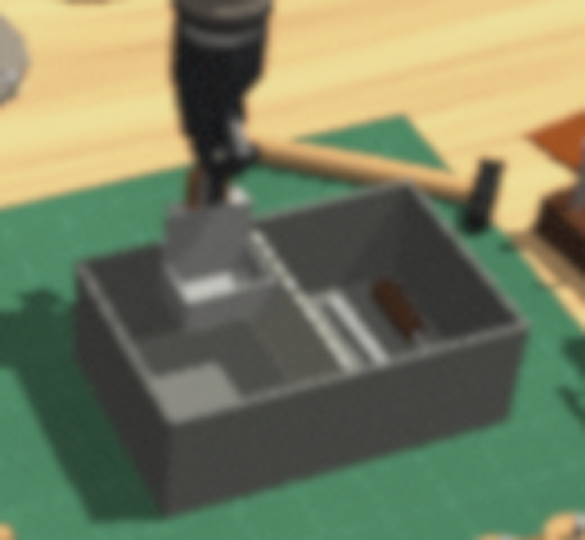

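apply_moves(
  series="0 0 0 0 -0.0005 0 0;0 0 0 0 -0.0005 0 0;0 0 0 0 -0.0005 0 0",
)

```text
clock: 11.75
tcp_pos: [0.4663, 0.1131, 0.1434]
orientation: [1.208, 1.21, -1.207]
contact_force: [-0.4, 0.1, -4.7]
grip_width: 0.0091
```

apply_moves(
  series="0 0 0 0 -0.0005 0 0;0 0 0 0 -0.0005 0 0;0 0 0 0 -0.0005 0 0",
)

```text
clock: 12.12
tcp_pos: [0.4662, 0.1131, 0.1435]
orientation: [1.209, 1.209, -1.206]
contact_force: [3.7, 0.7, -6.9]
grip_width: 0.009
```

apply_moves(
  series="0 0 0 0 -0.0005 0 0;0 0 0 0 -0.0005 0 0;0 0 0 0 -0.0005 0 0",
)

```text
clock: 12.5
tcp_pos: [0.466, 0.1131, 0.1436]
orientation: [1.209, 1.208, -1.206]
contact_force: [5.2, -1.6, -6.7]
grip_width: 0.0092
```

Run:
```python
from h import *
o=get_obs();print(o["tcp_pos"],o["contact_force"],o["moment"])
```

```text
[0.46599827 0.11306706 0.1436482 ] [ 5.15906959 -1.60606854 -6.74564716] [-0.11537878 -1.24221772  0.02059073]
```

The back plate meets the wall at TCP x≈.4664, which agrees with vision. I'll back off 1 mm and feel for the divider in +y.

apply_moves(
  series="0 0 0 0 0.001 0 0;0 0 0 0 0.0012 -0.0005 0;0 0 0 0 0.0012 -0.001 0;0 0 0 0 0.0012 -0.001 0",
)

```text
clock: 13.0
tcp_pos: [0.4662, 0.1135, 0.1434]
orientation: [1.208, 1.209, -1.208]
contact_force: [1.8, -3.8, 0.1]
grip_width: 0.0087
```

apply_moves(
  series="0 0 0 0 0 -0.0005 0;0 0 0 0 0 -0.0005 0;0 0 0 0 0 -0.0005 0",
)

```text
clock: 13.38
tcp_pos: [0.4662, 0.114, 0.1433]
orientation: [1.208, 1.209, -1.208]
contact_force: [2.9, -5.2, 0.1]
grip_width: 0.009
```

apply_moves(
  series="0 0 0 0 0 -0.0005 0;0 0 0 0 0 -0.0005 0;0 0 0 0 0 -0.0005 0",
)

```text
clock: 13.75
tcp_pos: [0.4662, 0.1144, 0.1433]
orientation: [1.208, 1.209, -1.208]
contact_force: [2.7, -4.3, -1.6]
grip_width: 0.0092
```

Run:
```python
from h import *
o=get_obs();print(o["tcp_pos"],o["contact_force"],o["moment"])
np.savez("w7.npz",**camera_info("wrist"));a=grab_frame("wrist");cv2.imwrite("pics/w7.png",a);crop(a,280,140,420,230,5.7,"c11.png")
g=cv2.cvtColor(a,cv2.COLOR_BGR2GRAY)
for c in (350,380,400,440,500):print(c,g[150:180,c])
```

```text
[0.46619326 0.11439451 0.14327068] [ 2.74523145 -4.3473442  -1.59096601] [-1.12184118 -0.75434403  0.03303329]
350 [138 137 137 137 139 136 136 139 135 149 209 217 214 209 206 175 114 115
 183 188 147 121 118 118 119 118 116 119 120 118]
380 [138 137 138 137 139 137 138 138 138 156 210 217 214 209 207 168 112 114
 186 189 148 122 118 117 119 118 119 121 119 119]
400 [139 138 138 136 139 138 136 136 139 161 210 217 215 208 205 166 112 115
 185 189 128  95  88  88  91  88  86  87  91  91]
440 [137 136 138 137 138 140 137 135 138 188 211 215 213 209 203 133  84  84
  84  83  83  84  82  82  82  82  81  81  82  83]
500 [137 136 138 136 138 139 137 135 150 202 212 215 212 206 190 101  81  81
  82  83  82  81  86  79  86  80  81  81  82  80]
```

View pics/c11.png

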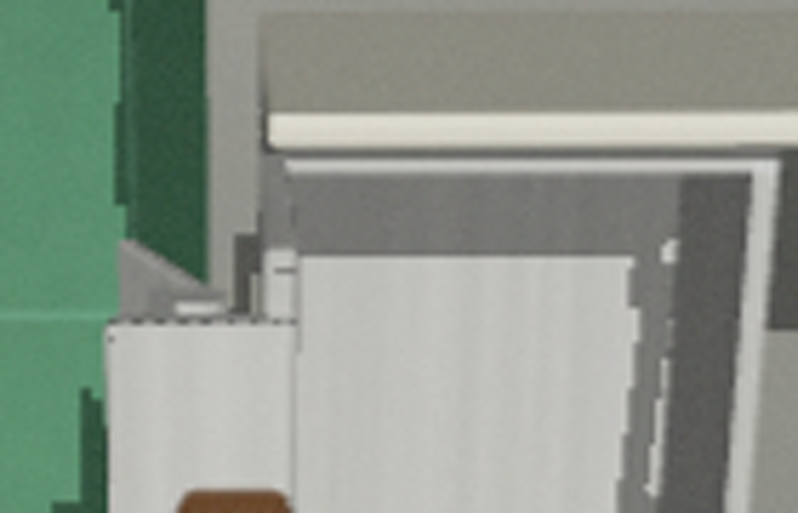

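Run:
```python
from h import *
c=dict(np.load("w7.npz"))
for q in (350,400):print("div left/right",plane(c,(q,159.3),.098)[1],plane(c,(q,165.4 if q==350 else 165.3),.098)[1],"tray",plane(c,(q,167.55),.0918)[1])
print(plane(c,(440,158.9),.098)[1],plane(c,(440,164.9),.098)[1],plane(c,(500,164.6),.098)[1])
```

```text
div left/right 0.15883913784006906 0.15522513893449877 tray 0.1527231126464637
div left/right 0.15884351633116736 0.15529192496285943 tray 0.1527316546496551
0.15906488416750714 0.15552042950193729 0.15565923942101145
```

The visual gap to the divider is still 2.5 mm, so the −4 N fy is friction from the wall pinch. I'll raise 8 mm, relax x by 0.6 mm, and re-measure free.

apply_moves(
  series="0 0 0 -0.004 0.0006 0 0;0 0 0 -0.008 0.0006 0 0;0 0 0 -0.008 0.0006 0 0;0 0 0 -0.008 0.0006 0 0",
)

```text
clock: 14.3
tcp_pos: [0.4663, 0.1153, 0.1513]
orientation: [1.208, 1.211, -1.208]
contact_force: [0.9, 0.1, -2.1]
grip_width: 0.0095
```

Run:
```python
from h import *
o=get_obs();print(o["tcp_pos"],o["contact_force"],o["moment"])
np.savez("w8.npz",**camera_info("wrist"));a=grab_frame("wrist");cv2.imwrite("pics/w8.png",a);crop(a,270,140,410,350,2.8,"c12.png")
g=cv2.cvtColor(a,cv2.COLOR_BGR2GRAY)
for c in (350,380,400):print(c,g[148:180,c])
```

```text
[0.46631836 0.11527308 0.15129498] [ 0.86902038  0.07952293 -2.09650602] [-0.19171892 -0.14172143 -0.00324464]
350 [139 138 140 136 138 140 139 139 138 138 134 208 217 215 211 209 184 130
 183 187 189 188 130 120 119 122 119 121 120 119 118 117]
380 [139 138 137 139 139 139 134 138 138 138 133 208 216 215 211 210 179 126
 186 189 189 188 128 119 119 118 118 118 120 116 118 118]
400 [138 139 135 138 139 136 139 139 138 140 132 210 219 215 210 209 176 143
 187 189 190 188 106  88  89  91  91  88  90  87  90  90]
```

View pics/c12.png

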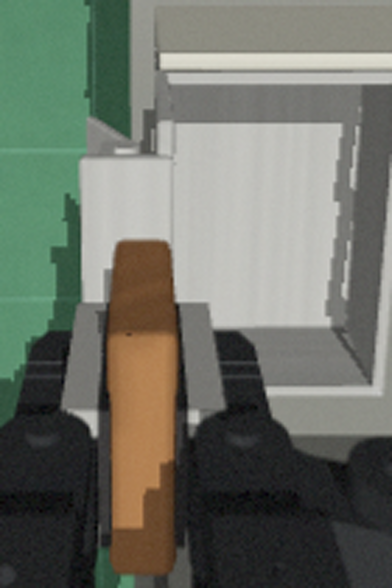

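Run:
```python
from h import *
c=dict(np.load("w8.npz"))
print("div L",plane(c,(360,158.6),.098)[1],"div R",plane(c,(360,164.6),.098)[1],"tray outer",plane(c,(360,165.4),.0998)[1],"tray inner",plane(c,(360,169.6),.0998)[1])
```

```text
div L 0.15885461614944016 div R 0.155153207282972 tray outer 0.15499548092668333 tray inner 0.15239891003570658
```

The divider is unmoved (.1552) and the tray side is about 0.2 mm from it, with no slip in the grip. I'll back off 0.7 mm in y and go down in small steps, watching the force.

apply_moves(
  series="0 0 0 0 0.0003 0.0007 0;0 0 0 0.003 0.0003 0.0007 0;0 0 0 0.006 0.0003 0.0007 0;0 0 0 0.009 0.0003 0.0007 0;0 0 0 0.012 0.0003 0.0007 0;0 0 0 0.014 0.0003 0.0007 0;0 0 0 0.014 0.0003 0.0007 0",
)

```text
clock: 15.22
tcp_pos: [0.4664, 0.1143, 0.1369]
orientation: [1.207, 1.211, -1.209]
contact_force: [-1.6, 0.8, -2.3]
grip_width: 0.0091
```

apply_moves(
  series="0 0 0 0.0015 0 0 0;0 0 0 0.003 0 0 0;0 0 0 0.003 0 0 0",
)

```text
clock: 15.6
tcp_pos: [0.4666, 0.1142, 0.134]
orientation: [1.207, 1.211, -1.208]
contact_force: [-3.5, 0.4, -2.2]
grip_width: 0.0091
```

apply_moves(
  series="0 0 0 0.0015 0 0 0;0 0 0 0.003 0 0 0;0 0 0 0.003 0 0 0",
)

```text
clock: 15.98
tcp_pos: [0.4666, 0.1142, 0.131]
orientation: [1.207, 1.21, -1.208]
contact_force: [-4.0, 0.4, -2.8]
grip_width: 0.0089
```

apply_moves(
  series="0 0 0 0.0015 0 0 0;0 0 0 0.003 0 0 0;0 0 0 0.003 0 0 0",
)

```text
clock: 16.35
tcp_pos: [0.4667, 0.1143, 0.128]
orientation: [1.207, 1.21, -1.208]
contact_force: [-4.2, 0.1, -3.1]
grip_width: 0.0092
```

apply_moves(
  series="0 0 0 0.0015 0 0 0;0 0 0 0.003 0 0 0;0 0 0 0.003 0 0 0",
)

```text
clock: 16.73
tcp_pos: [0.4668, 0.1143, 0.1251]
orientation: [1.207, 1.21, -1.208]
contact_force: [-5.0, -1.1, -3.3]
grip_width: 0.0092
```

Run:
```python
from h import *
o=get_obs();print(o["tcp_pos"],o["contact_force"],o["moment"])
a=grab_frame("wrist");crop(a,270,140,410,350,2.8,"c13.png")
b=grab_frame("side");crop(b,270,150,400,290,4.2,"c14.png")
```

```text
[0.4667736  0.11430447 0.12510066] [-4.95293159 -1.05979722 -3.25048785] [ 0.02956096  1.22229864 -0.0226604 ]
```

View pics/c13.png

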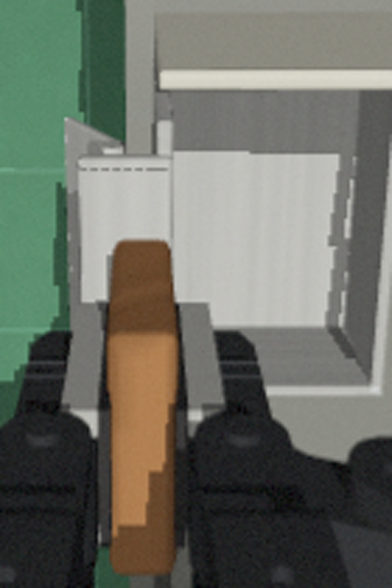

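View pics/c14.png

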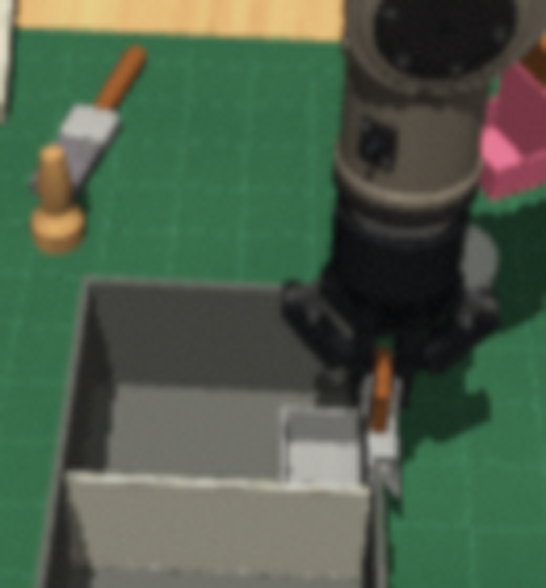

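The wall is between leg and back plate, the leg is sprung open, and about 6.5 mm remains. I'll keep going gently.

apply_moves(
  series="0 0 0 0.0015 0 0 0;0 0 0 0.003 0 0 0;0 0 0 0.003 0 0 0",
)

```text
clock: 17.2
tcp_pos: [0.4669, 0.1143, 0.1222]
orientation: [1.208, 1.21, -1.208]
contact_force: [-4.4, -0.2, -2.1]
grip_width: 0.0088
```

apply_moves(
  series="0 0 0 0.001 0 0 0;0 0 0 0.002 0 0 0;0 0 0 0.002 0 0 0",
)

```text
clock: 17.58
tcp_pos: [0.4669, 0.1143, 0.1203]
orientation: [1.208, 1.21, -1.208]
contact_force: [-5.1, 0.4, -1.5]
grip_width: 0.0089
```

apply_moves(
  series="0 0 0 0.0007 0 0 0;0 0 0 0.001 0 0 0;0 0 0 0.001 0 0 0",
)

```text
clock: 17.95
tcp_pos: [0.467, 0.1143, 0.1193]
orientation: [1.208, 1.21, -1.208]
contact_force: [-5.4, 0.0, -0.3]
grip_width: 0.009
```

apply_moves(
  series="0 0 0 0.0005 0 0 0;0 0 0 0.001 0 0 0;0 0 0 0.001 0 0 0",
)

```text
clock: 18.32
tcp_pos: [0.467, 0.1143, 0.1185]
orientation: [1.208, 1.21, -1.208]
contact_force: [-5.9, 0.1, 0.4]
grip_width: 0.0089
```

apply_moves(
  series="0 0 0 0 -0.0004 0 0;0 0 0 0.0005 -0.0004 0 0;0 0 0 0.0005 -0.0004 0 0",
)

```text
clock: 18.7
tcp_pos: [0.4669, 0.1143, 0.1184]
orientation: [1.209, 1.21, -1.207]
contact_force: [-6.6, -1.3, 7.2]
grip_width: 0.0088
```

apply_moves(
  series="0 0 0 0 -0.0004 0 0;0 0 0 0.0005 -0.0004 0 0;0 0 0 0.0005 -0.0004 0 0",
)

```text
clock: 19.08
tcp_pos: [0.4669, 0.1143, 0.1184]
orientation: [1.209, 1.21, -1.207]
contact_force: [-8.2, -0.3, 12.8]
grip_width: 0.0093
```

apply_moves(
  series="0 0 0 0 -0.0003 0 0;0 0 0 0.0005 -0.0003 0 0;0 0 0 0.0005 -0.0003 0 0",
)

```text
clock: 19.45
tcp_pos: [0.467, 0.1144, 0.1184]
orientation: [1.21, 1.21, -1.206]
contact_force: [-8.9, -0.8, 18.6]
grip_width: 0.0091
```

It is seated: z has stopped at .1184 (lip ≈ .110) and the force climbs steeply. I'll relieve the push right away.

apply_moves(
  series="0 0 0 -0.0008 0 0 0;0 0 0 -0.0013 0 0 0;0 0 0 -0.0013 0 0 0",
)

```text
clock: 19.82
tcp_pos: [0.4666, 0.1143, 0.1184]
orientation: [1.209, 1.209, -1.207]
contact_force: [-2.4, -0.7, 3.8]
grip_width: 0.0093
```

Run:
```python
from h import *
np.set_printoptions(suppress=True,precision=4)
o=get_obs();print(o["tcp_pos"],R.from_rotvec(o["orientation"]).as_matrix(),o["contact_force"],o["moment"])
a=grab_frame("wrist");crop(a,270,140,410,350,2.8,"c15.png")
b=grab_frame("side");crop(b,270,150,400,290,4.2,"c16.png")
```

```text
[0.4666 0.1143 0.1184] [[ 0.0015  1.      0.0018]
 [ 0.0003  0.0018 -1.    ]
 [-1.      0.0015 -0.0003]] [-2.44   -0.7426  3.7562] [-0.17    0.8323  0.0532]
```

View pics/c15.png

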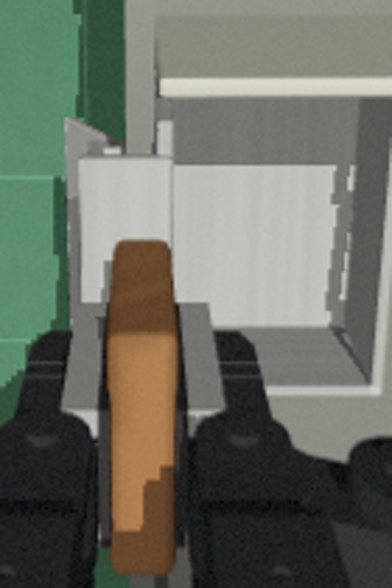

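View pics/c16.png

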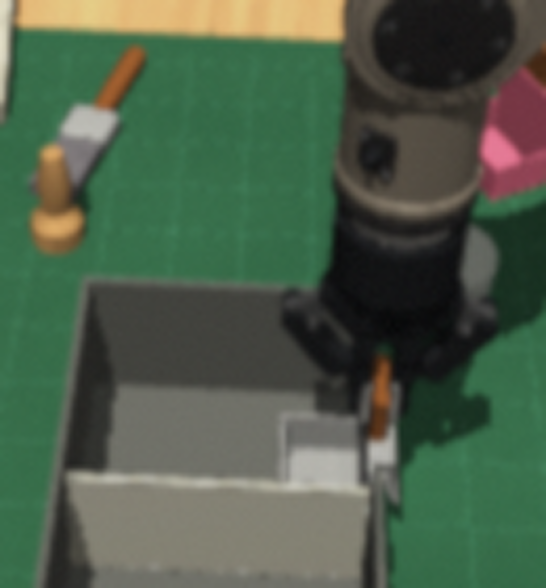

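The wall is between leg and plate, the bridge is down, and the gap to the divider is about 1 mm. I'll release and then retreat straight up.

apply_moves(
  series="0 0 0 0 0 0 0.3;0 0 0 0 0 0 0.6;0 0 0 0 0 0 1;0 0 0 0 0 0 1;0 0 0 0 0 0 1;0 0 0 0 0 0 1;0 0 0 0 0 0 1",
)

```text
clock: 20.8
tcp_pos: [0.4659, 0.1143, 0.1181]
orientation: [1.208, 1.21, -1.208]
contact_force: [0.8, -0.5, -0.0]
grip_width: 0.0855
```

apply_moves(
  series="0 0 0 -0.01 0 0 1;0 0 0 -0.03 0 0 1;0 0 0 -0.06 0 0 1;0 0 0 -0.09 0 0 1;0 0 0 -0.12 0 0.01 1;0 0 0 -0.15 0 0.02 1;0 0 0 -0.18 0 0.02 1;0 0 0 -0.18 0 0.02 1;0 0 0 -0.18 0 0.02 1",
)

```text
clock: 21.92
tcp_pos: [0.4655, 0.0942, 0.2979]
orientation: [1.208, 1.211, -1.208]
contact_force: [0.1, 0.2, -0.1]
grip_width: 0.0854
```

Run:
```python
from h import *
np.set_printoptions(suppress=True,precision=4)
o=get_obs();print(o["clock"],o["tcp_pos"],o["contact_force"])
np.savez("w9.npz",**camera_info("wrist"));a=grab_frame("wrist");cv2.imwrite("pics/w9.png",a);crop(a,290,100,430,220,5.5,"c17.png")
b=grab_frame("side");crop(b,250,180,400,290,5,"c18.png")
```

```text
21.925 [0.4655 0.0942 0.2979] [ 0.1318  0.2138 -0.1106]
```

View pics/w9.png

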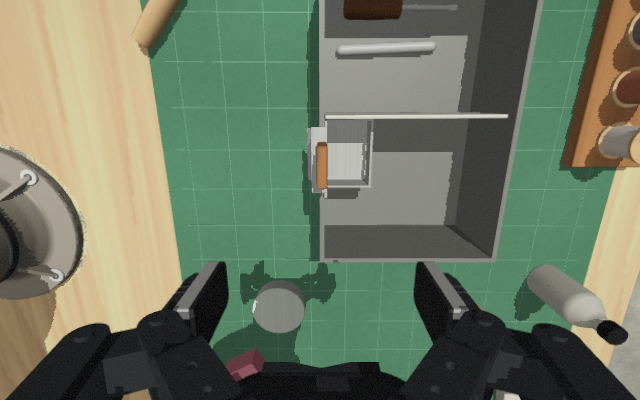

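View pics/c17.png

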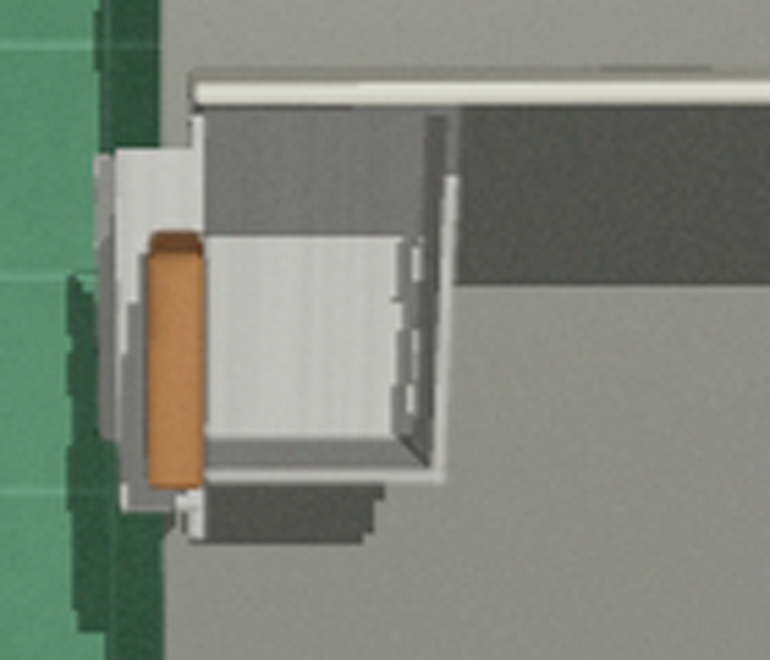

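View pics/c18.png

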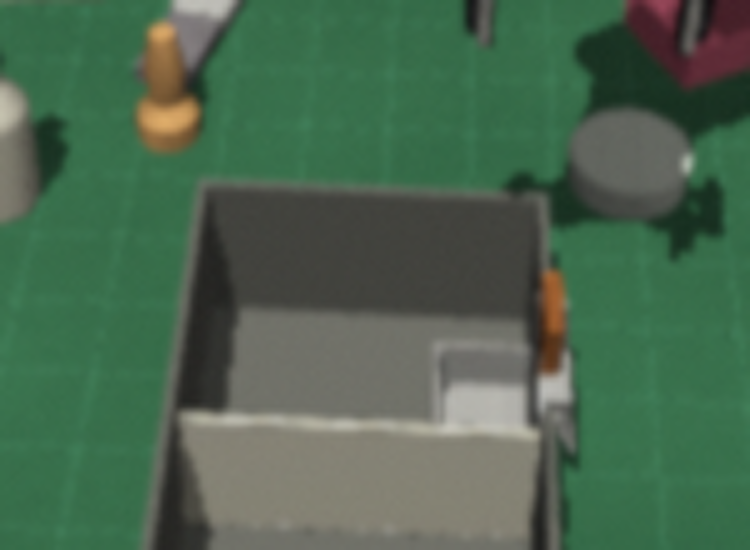

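Run:
```python
from h import *
np.set_printoptions(suppress=True,precision=4)
c=dict(np.load("w9.npz"))
P=lambda x,y,z:plane(c,(290+x/5.5-.5,100+y/5.5-.5),z)
t=np.array([P(150,254,.152),P(203,254,.152),P(203,488,.152),P(149,488,.152)]);print(t[:,:2],t.mean(0));print("len",t[0,1]-t[3,1],"wid",t[1,0]-t[0,0])
r=[P(459,178,.067),P(445,484,.067)];print("tray far edge",r, "expect x",.4664+.0585)
print("bridge +y end corners",P(116,149,.113),P(190,149,.113))
print("backplate +y end",P(203,112,.111),P(192,112,.111),"-y end",P(205,540,.111),P(190,540,.111))
print("div right near",P(260,106,.098),P(600,104,.098),"left",P(600,82,.098))
s=camera_info("scene");d=camera_info("side")
a=lambda x,y:(250+x/5-.5,180+y/5-.5)
print("side tab top",plane(d,a(552,271),.152),plane(d,a(560,300),.152))
```

```text
[[0.4622 0.1338]
 [0.4708 0.1338]
 [0.4711 0.0947]
 [0.462  0.0947]] [0.4666 0.1143 0.152 ]
len 0.03913421747368244 wid 0.008583501099937219
tray far edge [array([0.5253, 0.1387, 0.067 ]), array([0.5256, 0.0733, 0.067 ])] expect x 0.5249
bridge +y end corners [0.4557 0.1476 0.113 ] [0.4691 0.1477 0.113 ]
backplate +y end [0.4714 0.154  0.111 ] [0.4694 0.154  0.111 ] -y end [0.4724 0.0735 0.111 ] [0.4695 0.0735 0.111 ]
div right near [0.4823 0.1545 0.098 ] [0.546  0.1549 0.098 ] left [0.5457 0.1588 0.098 ]
side tab top [0.4663 0.0919 0.152 ] [0.4626 0.1117 0.152 ]
```

```bash
python3 -c "
from bench import *
print(hand_in())"
```

```text
the job is handed in; nothing more can be done
None
```

I hung the steel basket on the near wall of the right compartment, pressed it home, let go and raised the arm clear. I then handed the job in at about 22 s; it gives no verdict.

**Seating:** Downward travel stopped dead with the lip's bridge at z ≈ 0.110 m, which is rim height.

**Push force:** The force reading peaked at 18.6 N. Adding the basket's 3.7 N hanging load, the push was about 22 N. That is below the 25 N limit but more than the 5–12 N the lip should need, so I eased off at once.

**After letting go (wrist picture):**

| Check | Measured | Expected |
|---|---|---|
| Tab centre x | 0.4666 m | 0.4664 m (middle of the wall) |
| Tray far edge x | 0.525–0.526 m | 0.525 m if hanging upright |
| Angle to the wall | about 0.005 rad | under 0.06 rad |
| Basket side y | 0.154 m | within 3 mm of the divider face |
| Divider right face y | 0.1545–0.155 m | 0.1553 m at the start |

- **Divider gap:** The basket side is about 1 mm from the divider face.
- **Divider:** The last reading of its face is 0.4–0.8 mm from the first, within what the camera can resolve. The highest sideways force I read near it was about 5 N, against the 14 N that would shift it.
- **Disagreement:** While feeling for the divider I met that 4–5 N of sideways force with a 2.5 mm gap still showing. I put it down to friction from the wall pinching the lip, so I lifted the basket, measured again and set the gap from that.
- **Other things:** None of the other objects looked moved in the last pictures, but I did not measure them individually.

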